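# Reagent bottles back on the shelf in order of size

## Task

Put the four empty amber bottles back on the white reagent shelf, one standing in the middle of each black mat, in order of size: the smallest on the mat nearest the vortex mixer (white, with the black rubber cup on top), then larger and larger to the largest at the far end of the row. They are glass, so set them down without dropping any or knocking one over, and leave the mixer and the yellow-lidded tip box where they stand.

Things in the scene. Friction and masses are not known exactly. Their poses are not given: they have to be found in the camera images.
- bottle25_mid (a point): Smallest amber glass laboratory bottle (25 ml): body 36 mm across, 74 mm tall over the cap. Blue screw cap 32 mm across, the top 20 mm; below it a narrower neck, then the rounded shoulder. Empty, closed, loose, about 45 g; stands upright on the bench, white paper label round the body. The point is on its axis, half-way up (37.0 mm above its foot); z is up along the axis.
- bottle50_mid (a point): Second smallest amber bottle (50 ml): body 46 mm across, 91 mm tall over the cap. Blue screw cap 40 mm across, the top 22 mm; below it a narrower neck, then the rounded shoulder. Empty, closed, loose, about 70 g; stands upright on the bench, white paper label round the body. The point is on its axis, half-way up (45.5 mm above its foot); z is up along the axis.
- bottle100_mid (a point): Second largest amber bottle (100 ml): body 56 mm across, 105 mm tall over the cap. Blue screw cap 54 mm across, the top 26 mm; below it a narrower neck, then the rounded shoulder. Empty, closed, loose, about 125 g; stands upright on the bench, white paper label round the body. The point is on its axis, half-way up (52.5 mm above its foot); z is up along the axis.
- bottle250_mid (a point): Largest amber bottle (250 ml): body 70 mm across, 143 mm tall over the cap. Blue screw cap 54 mm across (narrower than the shoulder), the top 26 mm; below it a narrower neck, then the rounded shoulder. Empty, closed, loose, about 240 g; stands upright on the bench, white paper label round the body. The point is on its axis, half-way up (71.5 mm above its foot); z is up along the axis.
- mat1: Round black mat, 80 mm across, 3 mm thick, fixed on the white reagent shelf at the left (its +y) end of a straight row of four, 85 mm apart. Origin: centre of its underside; y runs along the row to the left, x across the shelf, away from the robot. See mat2 for the shelf.
- mat2: Round black mat, 80 mm across, 3 mm thick, fixed on the white reagent shelf at the place next to the left (+y) end of a straight row of four, 85 mm apart. Origin: centre of its underside; y runs along the row to the left, x across the shelf, away from the robot. The shelf is a fixed board 120 x 380 mm, top 75 mm above the bench.
- mat3: Round black mat, 80 mm across, 3 mm thick, fixed on the white reagent shelf at the place next to the right (-y) end of a straight row of four, 85 mm apart. Origin: centre of its underside; y runs along the row to the left, x across the shelf, away from the robot. Thin rods run along the front and back edge of the shelf, 56 mm either side of the row, up to 23 mm above the board (corner posts 25 mm).
- mat4: Round black mat, 80 mm across, 3 mm thick, fixed on the white reagent shelf at the right (-y) end of a straight row of four, 85 mm apart. Origin: centre of its underside; y runs along the row to the left, x across the shelf, away from the robot. Shelf: see mat2, mat3.
- mixer: Vortex mixer: round white housing with a green band, 104 mm across, black rubber cup on top, 102 mm tall, 1.8 kg, on the bench beyond one end of the shelf (left or right), in line with the row, its axis 147 mm from the centre of the end mat. At the same place beyond the other end a fixed mini centrifuge: grey base 145 x 128 mm, clear dome, 120 mm tall. Origin: centre of its underside.
- tipbox: Bystander: closed pipette tip box with yellow lid, 122 mm (its x) x 86 mm (its y), 69 mm tall, 0.22 kg, loose on the bench among the bottles. Origin: centre of its underside.
Mind the look-alikes: they are no part of the job. What is shaped like the part that bears bottle25_mid but green is not meant.

How it is judged:
By the outcome, as a careful person would: the job done as asked, in the order asked, and still so for the second after the job is handed in, with the robot touching nothing.
It also fails if it takes over 109 s, if anything falls off the work surface, if the arm or the gripper's body presses on something with over 40 N, if the wrist force passes 120 N, or if a joint passes its speed limit or range.

## Robot

A 6-joint arm with a two-finger parallel gripper is mounted at the origin on the work surface. World frame = base frame: x ahead of the robot, y to its left, z up, the work surface at z = 0. Lengths are in mm, angles in rad, forces in N, time in s.
With the tool pointing down it reaches from about 350 to 950 mm from the base axis. Payload 17.4 kg.
Tool frame: the origin (TCP) lies between the finger pads; the fingertips stand 17 mm ahead of it and the grasp point (between the pads) lies 2 mm behind it; z points along the fingers, y is the line along which they close (so a half turn about z gives the same grasp; the last joint's range is limited). The gripper opens to 93 mm and grips with 3 to 60 N. Pads are 15 mm wide; open, the fingers measure 128 mm over their backs; the gripper's body (75 mm by 188 mm) begins 65 mm behind the grasp point.
Start: joints at [1.078, 0.116, 1.442, -0, 1.584, -0.038], TCP at [296.524, 606.388, 235.646] pointing down, gripper open.
Joint ranges: [-2.83, 2.83], [-0.83, 2.19], [0.07, 2.5], [-1.14, 4.28], [0.01, 3], [-2.97, 2.97]. Speed limits (rad/s): [1.89, 1.89, 2.22, 3.14, 3.14, 3.14].

## Interface

Orientations are given as a rotation vector (axis times angle).
In Python, from bench import * gives the robot as it stands. The module is installed in compiled form; this text tells all that it offers.
- The arm moves only by the tool send_rows, never from a script. Its argument "targets" is a list that holds one entry, the list of rows, each a list of 7 numbers: the turn, a rotation vector about the tool's x, y, z normalised to -1 to 1, where 1 is 10 degrees, then the shift along the tool's x, y, z normalised to -1 to 1, where 1 is 30 mm, then the gripper's target within -1 to 1 (shut at 1, half-way at 0, fully open at -1). A call has 1 to 20 rows; each row shifts and turns the commanded pose from where the row before left it, along the tool's axes as they then stand; what a row does not reach is not made up. A row lasts 1/8 s, in which the tool goes at most 62.5 mm and 10.7 degrees, less where a joint would pass 70% of its speed; a pose out of reach is approached as far as the arm can. A call with a number of a shift or a turn outside -1 to 1 is refused whole. A call with a gripper value outside its range is refused whole. The fingers move at their own pace and stop on an object; the grip force is fixed at half the most. Time passes only in rows, so rows that do not move let the fingers close. It gives the time, the measured TCP pose, the force, the opening and the grip force at its end, in the units of the state.
- observe(): the state, without advancing time (a new reading comes with each control period).
- snapshot(name): name is "scene" or "top" or "wrist"; returns a dict with "img" (480x640x3 uint8, blue, green, red), "vfov" (degrees; the focal length in pixels is half the picture's height over the tangent of half this angle, whatever the lens; pixels are square), "cx", "cy" (the principal point, pixels), "rvec" (rotation vector, rad) and "tvec" (3), from world to camera coordinates, as OpenCV has them. Camera axes: x right, y down, z forward; pixel columns grow to the right and rows downward; lengths in mm; the calibration is good to about 2 mm. A picture is of the moment at which its call begins. There is no depth.
- job_done(): hands the job in; it is judged then, once.
The state is a dict: "time_s": time; "qpos": joint angles; "dq": joint speeds; "effort": joint torques, N m; "position": TCP position; "tool_rot": TCP orientation; "ft_force": force on the tool from outside, world axes, zero at the start; "moment": the same for the moment, N m; "finger_gap": finger opening in mm; "grip_force": force on a finger pad.
Only numpy, scipy, OpenCV 4.12 (cv2) and the standard library are available. Lean on these libraries where they do the work, as an engineer would, in place of code of your own. Each camera call takes 0.05 s, during which the arm holds its last target. There are 200 camera calls.

## Working session

There is one attempt and no reset: what is moved stays moved. The work goes in short steps, Python scripts to look and compute and a tool call to move; the robot and the scene stay as the last step left them, time stands still between calls to the robot, and variables do not carry over. Pictures are saved under pics/ and viewed, at most 14 in all, crops included, and the job is handed in when it is done.

Besides the shell and the picture viewer there is one more tool, called after "Emit:" by a JSON object that holds its "api" and its "payload". send_rows: Moves the arm, as the interface text tells. Its arguments: {"type":"object","properties":{"targets":{"type":"array","items":{"type":"array","items":{"type":"array","items":{"type":"number","minimum":-1,"maximum":1}}}}},"required":["targets"]}

```bash
mkdir -p pics
python3 - <<'E'
from bench import *
import cv2,pickle
for n in("scene","top"):
    s=snapshot(n);cv2.imwrite(f"pics/{n}0.png",s["img"]);pickle.dump(s,open(f"{n}0.pkl","wb"))
    print(n,s["vfov"],s["cx"],s["cy"],s["rvec"],s["tvec"])
print(observe())
E
```

```text
scene 45.44029257680975 325.9409532397999 236.4668453973801 [ 2.18483737  1.29055687 -0.42040446] [-261.27151848 -319.71608997 1300.41721213]
top 56.31507599572927 320.9444428349448 234.47345062268863 [ 2.17105048 -2.20622755  0.10340102] [  10.36794174  524.90334356 1033.09667893]
{'time_s': 0.1, 'qpos': array([ 1.07819568e+00,  1.16440746e-01,  1.44221561e+00,  1.41572053e-05,
        1.58400883e+00, -3.78293577e-02]), 'dq': array([ 0.00064504, -0.00294137, -0.00275989, -0.0003515 , -0.000873  ,
       -0.00028123]), 'effort': array([ 2.72871832e-03, -7.22891235e+01, -6.23864365e+01,  7.82994227e-02,
        2.27358006e-02, -1.69132505e-05]), 'position': array([296.43797266, 606.22926912, 234.96651491]), 'tool_rot': array([-7.08146300e-01, -3.06043763e+00,  1.61983608e-03]), 'ft_force': array([-0.31853079, -0.21351272,  0.0602707 ]), 'moment': array([-0.06209218,  0.08798372, -0.03392275]), 'grip_force': 0.0, 'finger_gap': 93.36694218828879}
```

View pics/scene0.png

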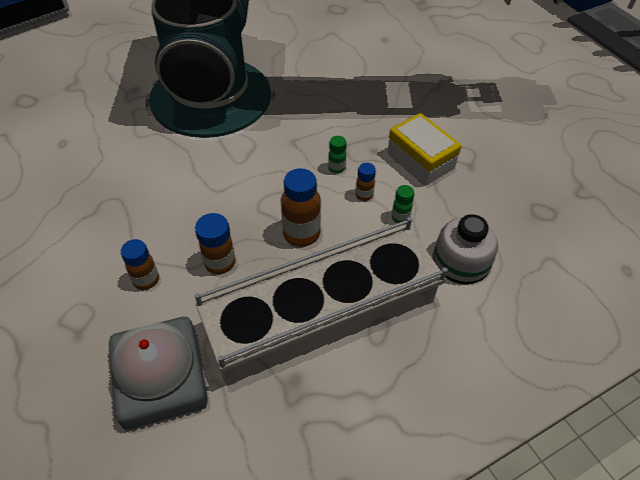

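View pics/top0.png

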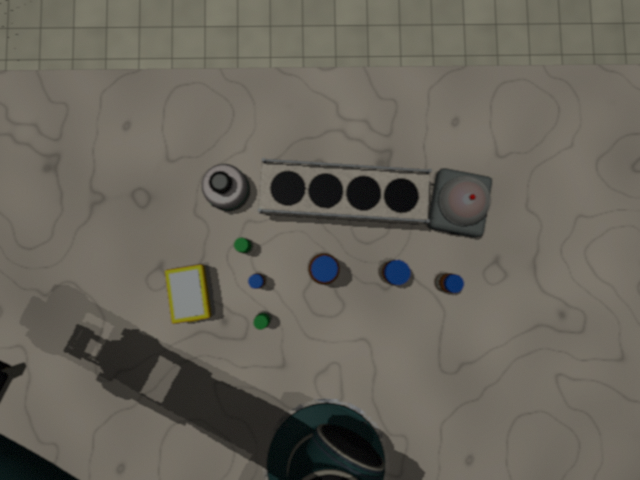

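The scene view shows the mixer at (466,247), the left (+y) end of the shelf, so the order is mat1=25, mat2=50, mat3=100, mat4=250. In the top view the blue caps are 25 at (257,281), 50 at (453,284), 100 at (397,272) and 250 at (323,268). The mats run from (288,188) to (402,195), and there are green decoys at (243,245) and (262,321).

```bash
cat > h.py <<'E'
import cv2,pickle,numpy as np
from scipy.spatial.transform import Rotation as R
def K(s):
    f=240/np.tan(np.radians(s["vfov"]/2)); return np.array([[f,0,s["cx"]],[0,f,s["cy"]],[0,0,1.]])
def ray(s,uv,z):
    M=cv2.Rodrigues(np.array(s["rvec"],float))[0];C=-M.T@np.array(s["tvec"])
    d=M.T@np.linalg.inv(K(s))@[uv[0],uv[1],1]; return C+d*(z-C[2])/d[2]
def blobs(s,kind):
    h=cv2.cvtColor(s["img"],cv2.COLOR_BGR2HSV)
    m={"blue":cv2.inRange(h,(105,140,50),(125,255,255)),"black":cv2.inRange(h,(0,0,0),(180,255,42)),"green":cv2.inRange(h,(50,130,40),(80,255,255)),"yellow":cv2.inRange(h,(20,150,80),(35,255,255))}[kind]
    n,l,st,c=cv2.connectedComponentsWithStats(m)
    return [(c[i],st[i]) for i in range(1,n) if st[i][4]>40]
E
python3 - <<'E'
from h import *
for n in("scene","top"):
    s=pickle.load(open(f"{n}0.pkl","rb"))
    for k in("blue","black","green","yellow"):
        for c,st in blobs(s,k):
            if st[4]>8000: continue
            out=[ray(s,c,z).round(0)[:2] for z in ((64,80,92,130) if k=="blue" else (78,) if k=="black" else (60,))]
            print(n,k,c.round(1),st[2:],*out)
E
```

```text
scene blue [6.6 3.1] [16  8 44] [-483. -328.] [-452. -327.] [-428. -326.] [-354. -325.]
scene blue [366.7 168.9] [ 17  14 167] [416. 154.] [429. 145.] [438. 138.] [468. 116.]
scene blue [299.7 180.2] [ 32  24 602] [382.  30.] [395.  23.] [405.  18.] [437.   2.]
scene blue [211.9 226.3] [ 35  30 694] [ 406. -154.] [ 419. -156.] [ 429. -159.] [ 459. -165.]
scene blue [133.4 249.4] [ 27  22 410] [ 390. -287.] [ 403. -287.] [ 413. -287.] [ 445. -288.]
scene black [27.9 12.8] [  68   35 1378] [-389. -291.]
scene black [192.2  10. ] [  79   25 1552] [-221.   55.]
scene black [584.2   3.7] [ 50  12 344] [200. 916.]
scene black [608.7  38.2] [  73   60 1588] [336. 860.]
scene black [336.9 149.3] [ 16  11 107] [356. 123.]
scene black [335.4 159.6] [16  9 65] [379. 107.]
scene black [364.3 177.4] [16 11 86] [443. 131.]
scene black [363.3 187.3] [15 10 61] [463. 116.]
scene black [295.7 194.8] [ 29  16 201] [422.   1.]
scene black [403.2 199.9] [ 17  11 109] [522. 163.]
scene black [400.6 209.9] [18 11 72] [540. 146.]
scene black [298.3 215.7] [ 37  20 325] [466. -17.]
scene black [471.6 230.4]
[... 1689 characters left out ...]
 black [325.2 190.3] [ 33  34 869] [620.  -8.]
top black [239.4 198.7] [ 32  36 257] [603. 183.]
top black [363.1 192.8] [ 33  33 866] [613. -93.]
top black [400.9 195.1] [ 33  33 866] [ 606. -178.]
top black [450.5 231. ] [ 56  15 178] [ 524. -287.]
top black [249.2 246.6] [ 8 13 51] [496. 162.]
top black [209.2 289.9] [  9  49 172] [402. 250.]
top black [444.7 284.4] [ 9 19 47] [ 406. -269.]
top black [ 80.6 341.6] [ 33  32 411] [296. 527.]
top black [  8.  374.9] [ 25  39 423] [229. 679.]
top black [ 26.1 464. ] [  78   45 1858] [ 43. 635.]
top green [241.6 244.7] [ 14  14 150] [502. 182.]
top green [261.1 321. ] [ 14  15 157] [331. 139.]
top yellow [189.2 294. ] [ 45  58 585] [393. 298.]
```

Emit:
{"api": "send_rows", "payload": {"targets": [[[0,0,1,0,0,0,-0.33],[0,0,1,0,0,0,-0.33],[0,0,1,0,0,0,-0.33],[0,0,1,0,0,0,-0.33],[0,0,1,0,0,0,-0.33],[0,0,1,0,0,0,-0.33],[0,0,0.845,0,0,0,-0.33],[0,0,0,-0.9,0.33,0,-0.33],[0,0,0,-0.9,0.33,0,-0.33],[0,0,0,-0.9,0.33,0,-0.33],[0,0,0,-0.9,0.33,0,-0.33],[0,0,0,-0.9,0.33,0,-0.33],[0,0,0,-0.9,0.33,0,-0.33],[0,0,0,-0.9,0.33,0,-0.33],[0,0,0,-0.9,0.33,0,-0.33],[0,0,0,-0.9,0.33,0,-0.33],[0,0,0,-0.9,0.33,0,-0.33],[0,0,0,-0.9,0.33,0,-0.33],[0,0,0,-0.9,0.33,0,-0.33],[0,0,0,0,0,0,-0.33]]]}}

```text
time_s: 2.6
position: [389.8, 272.8, 235.6]
tool_rot: [2.309, 2.13, 0.0]
ft_force: [-0.2, -0.0, -0.4]
finger_gap: 61.8
grip_force: 0.0
```

```bash
cat > go.py <<'E'
# go.py x y z : remaining units in tool axes; also yaw error (deg about tool z)
from bench import *; from h import *; import sys
T=dict(b25=(421,149),b50=(407,-287),b100=(434,-160),b250=(443,-1),m1=(627,75),m2=(621,-9),m3=(614,-94),m4=(607,-179))
def go(n,z):
    o=observe();M=R.from_rotvec(o["tool_rot"]).as_matrix()
    d=np.array([*T[n],z])-o["position"]
    print(n,"pos",o["position"].round(1),"units",(M.T@d/30).round(2),"yaw",np.degrees(np.arctan2(M[1,1],M[0,1])).round(2),"tilt",M[2,:2].round(3),"gap",round(o["finger_gap"],1),"F",o["ft_force"].round(1),o["grip_force"],"t",o["time_s"])
if len(sys.argv)>2:
    for a in sys.argv[1::2]: go(a,float(sys.argv[sys.argv.index(a)+1]))
E
python3 go.py b25 64
python3 - <<'E'
from bench import *;from h import *
s=snapshot("wrist");cv2.imwrite("pics/w1.png",s["img"]);pickle.dump(s,open("w1.pkl","wb"))
E
```

```text
b25 pos [389.8 272.8 235.6] units [-4.03  1.37  5.72] yaw -4.62 tilt [-0.  0.] gap 61.8 F [-0.2 -0.  -0.4] 0.0 t 2.6
```

View pics/w1.png

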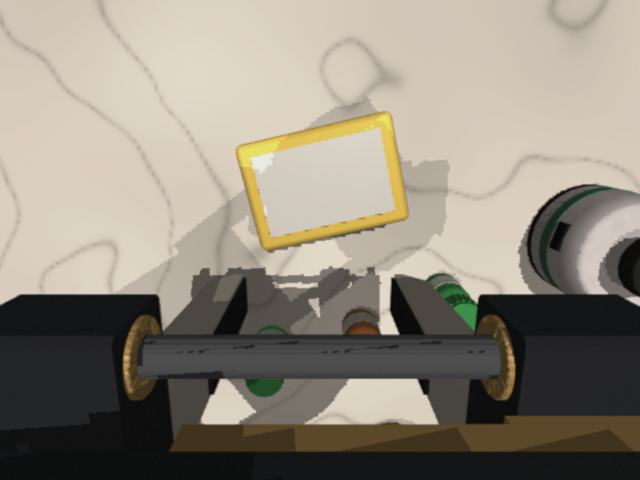

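The wrist view shows the tip box at (323,180), with the 25 ml bottle at (360,330) just ahead between the fingers and the green decoys at (265,360) and (455,300).

Emit:
{"api": "send_rows", "payload": {"targets": [[[0,0,0,-0.8,0.274,0,-0.33],[0,0,0,-0.8,0.274,0,-0.33],[0,0,0,-0.8,0.274,0,-0.33],[0,0,0,-0.8,0.274,0,-0.33],[0,0,0,-0.83,0.274,0,-0.33],[0,0,0,0,0,0.9,-0.33],[0,0,0,0,0,0.9,-0.33],[0,0,0,0,0,0.9,-0.33],[0,0,0,0,0,0.9,-0.33],[0,0,0,0,0,0.9,-0.33],[0,0,0,0,0,0.7,-0.33],[0,0,0,0,0,0.52,-0.33],[0,0,0,0,0,0,-0.33]]]}}

```text
time_s: 4.28
position: [420.5, 150.5, 63.2]
tool_rot: [-2.306, -2.132, 0.002]
ft_force: [-0.6, 0.7, -0.5]
finger_gap: 61.2
grip_force: 0.0
```

```bash
python3 go.py b25 64
python3 - <<'E'
from bench import *;from h import *
s=snapshot("wrist");cv2.imwrite("pics/w2.png",s["img"]);pickle.dump(s,open("w2.pkl","wb"))
E
```

```text
b25 pos [420.5 150.5  63.2] units [-0.05  0.02 -0.03] yaw -4.48 tilt [-0.001 -0.002] gap 61.2 F [-0.6  0.7 -0.5] 0.0 t 4.275
```

View pics/w2.png

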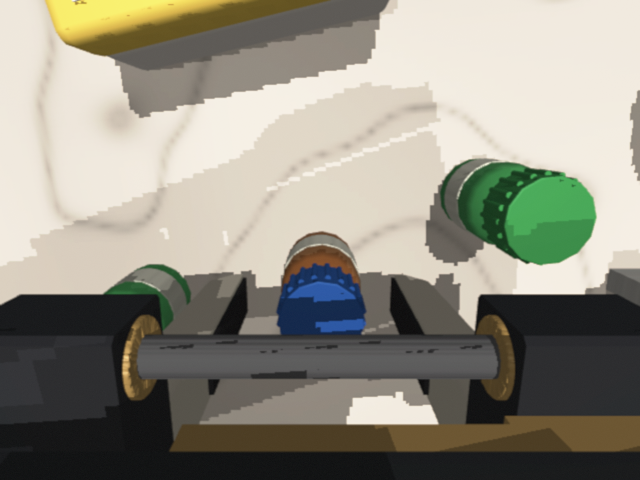

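The cap sits between the pads at (322,310), and the rim of its top on the +y side is near (322,283).

Run:
```python
from h import *
s=pickle.load(open("w2.pkl","rb"))
print(ray(s,(322,283),74),ray(s,(278,310),74),ray(s,(366,310),74),ray(s,(518,217),74),-cv2.Rodrigues(np.array(s["rvec"]))[0].T@s["tvec"])
```

```text
[421.70451727 166.3044183   74.        ] [404.82273802 157.10103711  74.        ] [436.99115946 154.58182997  74.        ] [491.18020619 185.15080675  74.        ] [424.42919795 217.86503026 213.32299202]
```

Emit:
{"api": "send_rows", "payload": {"targets": [[[0,0,0,0,0,0,1],[0,0,0,0,0,0,1],[0,0,0,0,0,0,1],[0,0,0,0,0,0,1],[0,0,0,0,0,0,1],[0,0,0,0,0,0,1]]]}}

```text
time_s: 5.08
position: [421.1, 150.3, 64.3]
tool_rot: [2.307, 2.132, 0.001]
ft_force: [0.2, -0.3, 3.6]
finger_gap: 31.6
grip_force: 30.0
```

Emit:
{"api": "send_rows", "payload": {"targets": [[[0,0,0,0,0,-0.6,1],[0,0,0,0,0,-0.9,1],[0,0,0,0,0,-1,1],[0,0,0,0,0,-1,1],[0,0,0,0,0,-1,1],[0,0,0,-0.244,0.88,0,1],[0,0,0,-0.244,0.88,0,1],[0,0,0,-0.244,0.88,0,1],[0,0,0,-0.244,0.88,0,1],[0,0,0,-0.244,0.88,0,1],[0,0,0,-0.244,0.88,0,1],[0,0,0,-0.244,0.88,0,1],[0,0,0,-0.244,0.88,0,1],[0,0,0,0,0,0,1],[0,0,0,0,0,0,1]]]}}

```text
time_s: 6.95
position: [626.5, 75.4, 199.6]
tool_rot: [-2.307, -2.132, 0.0]
ft_force: [-0.1, 0.5, -0.2]
finger_gap: 31.5
grip_force: 30.0
```

```bash
python3 go.py m1 143
python3 - <<'E'
from bench import *;from h import *
for n in("scene","wrist"):
  s=snapshot(n);cv2.imwrite(f"pics/{n}3.png",s["img"]);pickle.dump(s,open(f"{n}3.pkl","wb"))
E
```

```text
m1 pos [626.5  75.4 199.6] units [-0.01  0.02  1.89] yaw -4.51 tilt [ 0. -0.] gap 31.5 F [-0.1  0.5 -0.2] 30.000023245811462 t 6.95
```

View pics/wrist3.png

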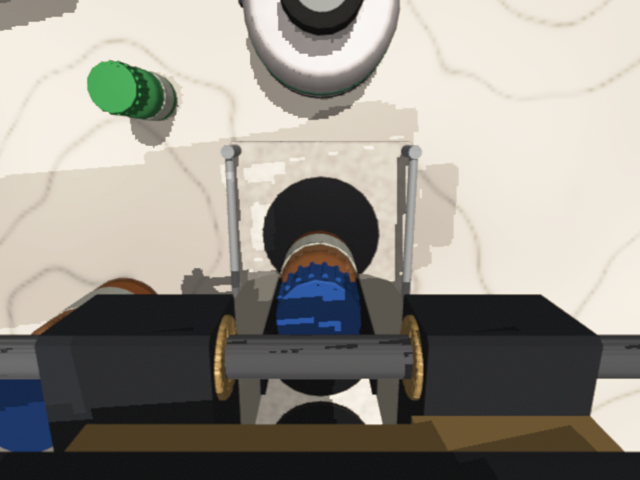

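The mat 1 ellipse spans columns 263 to 379, its far edge is at row 177 and its near edge about row 395; the bottle hangs upright above it.

Run:
```python
from h import *
s=pickle.load(open("wrist3.pkl","rb"))
for p in((321,177),(321,395),(263,232),(379,232),(229,152),(414,152)):print(p,ray(s,p,78).round(1))
```

```text
(321, 177) [630.3 116.3  78. ]
(321, 395) [617.7 -47.   78. ]
(263, 232) [588.   82.3  78. ]
(379, 232) [666.8  76.   78. ]
(229, 152) [571.9 137.1  78. ]
(414, 152) [691.8 127.6  78. ]
```

Emit:
{"api": "send_rows", "payload": {"targets": [[[0,0,0,0,0,0.6,1],[0,0,0,0,0,0.6,1],[0,0,0,0,0,0.4,1],[0,0,0,0,0,0.2,1],[0,0,0,0,0,0.05,1],[0,0,0,0,0,0,1]]]}}

```text
time_s: 7.8
position: [627.1, 75.4, 143.9]
tool_rot: [2.307, 2.132, 0.001]
ft_force: [0.1, -0.1, -0.5]
finger_gap: 31.3
grip_force: 30.0
```

Emit:
{"api": "send_rows", "payload": {"targets": [[[0,0,0,0.03,0,0.03,1],[0,0,0,0,0,0.02,1],[0,0,0,0,0,0,1]]]}}

```text
time_s: 8.18
position: [627.1, 76.2, 142.3]
tool_rot: [2.307, 2.132, 0.001]
ft_force: [0.6, 0.0, 2.0]
finger_gap: 31.5
grip_force: 30.0
```

Emit:
{"api": "send_rows", "payload": {"targets": [[[0,0,0,0,0,0,-0.33],[0,0,0,0,0,0,-0.33],[0,0,0,0,0,0,-0.33],[0,0,0,0,0,-0.3,-0.33],[0,0,0,0,0,-0.6,-0.33],[0,0,0,0,0,-0.9,-0.33],[0,0,0,0,0,-0.9,-0.33],[0,0,0,0,0,-0.9,-0.61],[0,0,0,-0.9,-0.454,0,-0.61],[0,0,0,-0.9,-0.454,0,-0.61],[0,0,0,-0.9,-0.454,0,-0.61],[0,0,0,-0.9,-0.454,0,-0.61],[0,0,0,-0.9,-0.454,0,-0.61],[0,0,0,-0.9,-0.454,0,-0.61],[0,0,0,-0.9,-0.454,0,-0.61],[0,0,0,-0.9,-0.454,0,-0.61],[0,0,0,-0.9,-0.454,0,-0.61],[0,0,0,-0.9,-0.454,0,-0.61]]]}}

```text
time_s: 10.42
position: [469.4, -183.0, 251.7]
tool_rot: [2.306, 2.131, 0.001]
ft_force: [-0.1, 0.2, 0.4]
finger_gap: 74.6
grip_force: 0.0
```

```bash
python3 go.py b50 80
python3 - <<'E'
from bench import *;from h import *
s=snapshot("scene");cv2.imwrite("pics/s4.png",s["img"][100:400])
E
```

```text
b50 pos [ 469.4 -183.   251.7] units [-3.62 -1.81  5.72] yaw -4.5 tilt [-0.001  0.002] gap 74.6 F [-0.1  0.2  0.4] 0.0 t 10.425
```

View pics/s4.png

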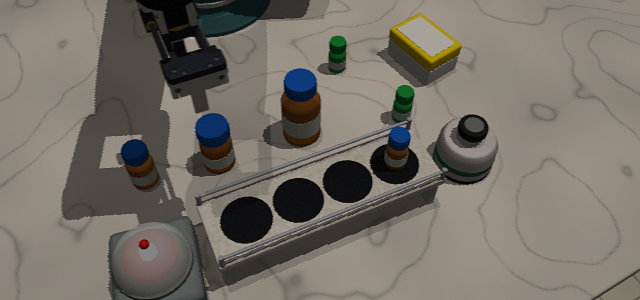

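The crop shows the 25 ml bottle standing upright in the middle of mat 1 at (397,160).

Emit:
{"api": "send_rows", "payload": {"targets": [[[0,0,0,-0.9,-0.453,0,-0.61],[0,0,0,-0.9,-0.453,0,-0.61],[0,0,0,-0.9,-0.453,0,-0.61],[0,0,0,-0.91,-0.453,0,-0.61],[0,0,0,0,0,0.9,-0.61],[0,0,0,0,0,0.9,-0.61],[0,0,0,0,0,0.9,-0.61],[0,0,0,0,0,0.9,-0.61],[0,0,0,0,0,0.9,-0.61],[0,0,0,0,0,0.7,-0.61],[0,0,0,0,0,0.48,-0.61],[0,0,0,0,0,0,-0.61],[0,0,0,0,0,0,-0.61]]]}}

```text
time_s: 12.1
position: [407.7, -286.2, 80.8]
tool_rot: [2.306, 2.132, 0.0]
ft_force: [-0.2, 0.4, 1.3]
finger_gap: 75.0
grip_force: 0.0
```

```bash
python3 go.py b50 80
python3 - <<'E'
from bench import *;from h import *
s=snapshot("wrist");cv2.imwrite("pics/w5.png",s["img"]);pickle.dump(s,open("w5.pkl","wb"))
E
```

```text
b50 pos [ 407.7 -286.2   80.8] units [-0.03 -0.02  0.03] yaw -4.51 tilt [-0.001  0.001] gap 75.0 F [-0.2  0.4  1.3] 0.0 t 12.1
```

View pics/w5.png

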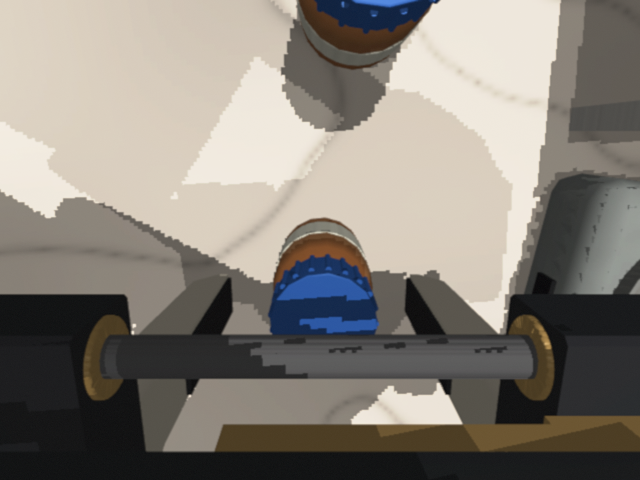

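The 50 ml cap is centred between the pads at (323,305), with its far top rim near (325,273). Next I close the gripper and lift.

Run:
```python
from h import *
s=pickle.load(open("w5.pkl","rb"))
p=ray(s,(325,273),91);print(p, "centre y",p[1]-20)
```

```text
[ 410.24085494 -266.98988863   91.        ] centre y -286.9898886295444
```

Emit:
{"api": "send_rows", "payload": {"targets": [[[0,0,0,0,0,0,1],[0,0,0,0,0,0,1],[0,0,0,0,0,0,1],[0,0,0,0,0,0,1],[0,0,0,0,0,0,1],[0,0,0,0,0,0,1]]]}}

```text
time_s: 12.9
position: [407.3, -285.9, 79.6]
tool_rot: [-2.307, -2.132, 0.0]
ft_force: [0.7, 0.2, 0.6]
finger_gap: 39.8
grip_force: 30.0
```

Emit:
{"api": "send_rows", "payload": {"targets": [[[0,0,0,0,0,-0.5,1],[0,0,0,0,0,-0.85,1],[0,0,0,0,0,-1,1],[0,0,0,0,0,-1,1],[0,0,0,0,0,-1,1],[0,0,0,0,0,-1,1],[0,0,0,0,0,-0.5,1],[0,0,0,0.89,0.579,0,1],[0,0,0,0.89,0.579,0,1],[0,0,0,0.89,0.579,0,1],[0,0,0,0.89,0.579,0,1],[0,0,0,0.89,0.579,0,1],[0,0,0,0.89,0.579,0,1],[0,0,0,0.89,0.579,0,1],[0,0,0,0.89,0.579,0,1],[0,0,0,0.89,0.579,0,1],[0,0,0,0.89,0.579,0,1],[0,0,0,0.89,0.579,0,1],[0,0,0,0,0,0,1],[0,0,0,0,0,0,1]]]}}

```text
time_s: 15.4
position: [620.5, -8.4, 254.9]
tool_rot: [-2.307, -2.132, 0.001]
ft_force: [-1.0, -0.9, -0.7]
finger_gap: 39.4
grip_force: 30.0
```

```bash
sed -i 's/m2=(621,-9)/m2=(621,-8)/' go.py; python3 go.py m2 159
```

```text
m2 pos [620.5  -8.4 254.9] units [0.01 0.02 3.2 ] yaw -4.5 tilt [-0.    -0.001] gap 39.4 F [-1.  -0.9 -0.7] 29.99959409236908 t 15.4
```

Emit:
{"api": "send_rows", "payload": {"targets": [[[0,0,0,0.04,0.02,0.8,1],[0,0,0,0,0,0.8,1],[0,0,0,0,0,0.7,1],[0,0,0,0,0,0.5,1],[0,0,0,0,0,0.25,1],[0,0,0,0,0,0.15,1],[0,0,0,0,0,0.02,1],[0,0,0,0,0,0.02,1],[0,0,0,0,0,0,1]]]}}

```text
time_s: 16.52
position: [621.7, -7.0, 158.3]
tool_rot: [2.307, 2.132, 0.001]
ft_force: [-1.1, 0.1, -1.6]
finger_gap: 39.6
grip_force: 30.0
```

Emit:
{"api": "send_rows", "payload": {"targets": [[[0,0,0,0,0,0.02,1],[0,0,0,0,0,0.02,1],[0,0,0,0,0,0,1]]]}}

```text
time_s: 16.9
position: [621.8, -7.0, 157.6]
tool_rot: [2.307, 2.132, 0.001]
ft_force: [-1.8, 0.2, 5.9]
finger_gap: 39.9
grip_force: 30.0
```

Emit:
{"api": "send_rows", "payload": {"targets": [[[0,0,0,0,0,0,-0.5],[0,0,0,0,0,0,-0.5],[0,0,0,0,0,0,-0.5],[0,0,0,0,0,-0.3,-0.5],[0,0,0,0,0,-0.6,-0.5],[0,0,0,0,0,-0.8,-0.5],[0,0,0,0,0,-0.8,-0.5],[0,0,0,0,0,-0.8,-0.93],[0,0,0,-0.797,-0.834,0,-0.93],[0,0,0,-0.797,-0.834,0,-0.93],[0,0,0,-0.797,-0.834,0,-0.93],[0,0,0,-0.797,-0.834,0,-0.93],[0,0,0,-0.797,-0.834,0,-0.93],[0,0,0,-0.797,-0.834,0,-0.93],[0,0,0,-0.797,-0.834,0,-0.93],[0,0,0,0,0,0,-0.93]]]}}

```text
time_s: 18.9
position: [432.8, -161.1, 257.6]
tool_rot: [2.308, 2.128, 0.001]
ft_force: [-0.0, 0.3, 0.3]
finger_gap: 90.0
grip_force: 0.0
```

```bash
python3 go.py b100 92
python3 - <<'E'
from bench import *;from h import *
s=snapshot("scene");cv2.imwrite("pics/s6.png",s["img"][100:400])
E
```

```text
b100 pos [ 432.8 -161.1  257.6] units [0.05 0.03 5.52] yaw -4.63 tilt [-0.001  0.002] gap 90.0 F [-0.   0.3  0.3] 0.0 t 18.9
```

View pics/s6.png

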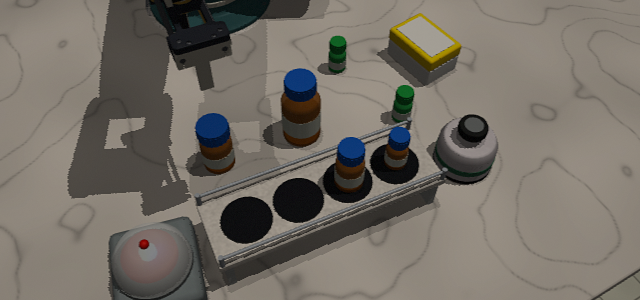

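The 50 ml bottle stands centred on mat 2 at (349,180). Next is the 100 ml bottle.

Emit:
{"api": "send_rows", "payload": {"targets": [[[0,0,0,0.05,0.03,0.9,-0.93],[0,0,0,0,0,0.9,-0.93],[0,0,0,0,0,0.9,-0.93],[0,0,0,0,0,0.9,-0.93],[0,0,0,0,0,0.8,-0.93],[0,0,0,0,0,0.6,-0.93],[0,0,0,0,0,0.5,-0.93],[0,0,0,0,0,0,-0.93],[0,0,0,0,0,0,-0.93]]]}}

```text
time_s: 20.08
position: [435.2, -158.8, 91.5]
tool_rot: [2.306, 2.132, 0.001]
ft_force: [0.4, -0.1, 0.4]
finger_gap: 90.0
grip_force: 0.0
```

```bash
python3 go.py b100 92
python3 - <<'E'
from bench import *;from h import *
s=snapshot("wrist");cv2.imwrite("pics/w7.png",s["img"]);pickle.dump(s,open("w7.pkl","wb"))
E
```

```text
b100 pos [ 435.2 -158.8   91.5] units [-0.04 -0.04 -0.02] yaw -4.5 tilt [-0.     0.001] gap 90.0 F [ 0.4 -0.1  0.4] 0.0 t 20.075
```

View pics/w7.png

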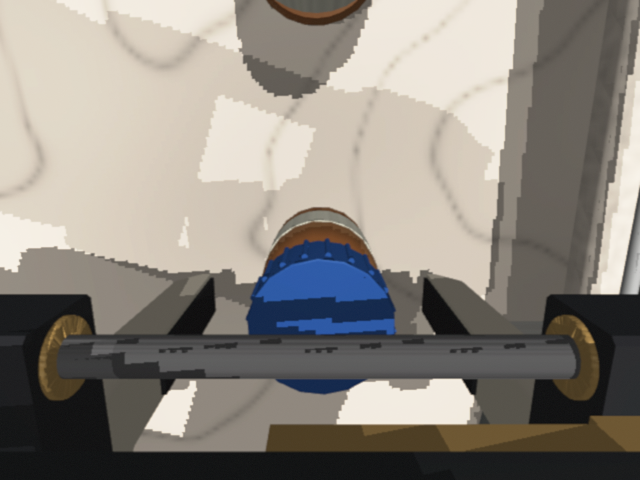

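The 100 ml cap is centred between the pads at (321,325), with its far top rim at row 258 and its near rim at row 393.

Run:
```python
from h import *
s=pickle.load(open("w7.pkl","rb"))
a,b=ray(s,(322,258),105),ray(s,(321,393),105);print(a,b,(a+b)/2)
```

```text
[ 437.1360084  -132.85920586  105.        ] [ 432.66851596 -186.17421594  105.        ] [ 434.90226218 -159.5167109   105.        ]
```

Emit:
{"api": "send_rows", "payload": {"targets": [[[0,0,0,0,0,0,1],[0,0,0,0,0,0,1],[0,0,0,0,0,0,1],[0,0,0,0,0,0,1],[0,0,0,0,0,0,1],[0,0,0,0,0,0,1]]]}}

```text
time_s: 20.88
position: [434.8, -158.7, 90.8]
tool_rot: [2.307, 2.132, 0.0]
ft_force: [0.9, -1.1, 0.6]
finger_gap: 53.5
grip_force: 30.0
```

Emit:
{"api": "send_rows", "payload": {"targets": [[[0,0,0,0,0,-0.5,1],[0,0,0,0,0,-0.84,1],[0,0,0,0,0,-0.9,1],[0,0,0,0,0,-0.9,1],[0,0,0,0,0,-0.9,1],[0,0,0,0,0,-0.6,1],[0,0,0,0.383,0.826,0,1],[0,0,0,0.383,0.826,0,1],[0,0,0,0.383,0.826,0,1],[0,0,0,0.383,0.826,0,1],[0,0,0,0.383,0.826,0,1],[0,0,0,0.383,0.826,0,1],[0,0,0,0.383,0.826,0,1],[0,0,0,0,0,0,1],[0,0,0,0,0,0,1]]]}}

```text
time_s: 22.75
position: [613.7, -92.2, 229.9]
tool_rot: [-2.307, -2.132, 0.001]
ft_force: [0.1, -0.7, -0.9]
finger_gap: 53.4
grip_force: 30.0
```

```bash
sed -i 's/m3=(614,-94)/m3=(614,-92)/;s/m4=(607,-179)/m4=(607,-177.5)/' go.py; python3 go.py m3 170.5
```

```text
m3 pos [613.7 -92.2 229.9] units [0.01 0.01 1.98] yaw -4.5 tilt [-0.    -0.001] gap 53.4 F [ 0.1 -0.7 -0.9] 29.999575316905975 t 22.75
```

Emit:
{"api": "send_rows", "payload": {"targets": [[[0,0,0,0,0,0.6,1],[0,0,0,0,0,0.6,1],[0,0,0,0,0,0.45,1],[0,0,0,0,0,0.25,1],[0,0,0,0,0,0.1,1],[0,0,0,0,0,0.02,1],[0,0,0,0,0,0.02,1],[0,0,0,0,0,0,1]]]}}

```text
time_s: 23.75
position: [614.1, -92.1, 169.0]
tool_rot: [2.307, 2.132, 0.0]
ft_force: [-0.4, 0.6, -1.8]
finger_gap: 53.7
grip_force: 30.0
```

Emit:
{"api": "send_rows", "payload": {"targets": [[[0,0,0,0,0,0.02,1],[0,0,0,0,0,0,1]]]}}

```text
time_s: 24.0
position: [614.2, -92.2, 168.8]
tool_rot: [2.307, 2.132, 0.001]
ft_force: [-0.3, 0.2, 4.6]
finger_gap: 53.8
grip_force: 30.0
```

Emit:
{"api": "send_rows", "payload": {"targets": [[[0,0,0,0,0,0,-0.83],[0,0,0,0,0,0,-0.83],[0,0,0,0,0,0,-0.83],[0,0,0,0,0,-0.3,-0.83],[0,0,0,0,0,-0.6,-0.83],[0,0,0,0,0,-0.8,-0.83],[0,0,0,0,0,-0.8,-0.83],[0,0,0,0,0,-0.54,-0.83],[0,0,0,0.368,-0.847,0,-0.93],[0,0,0,0.368,-0.847,0,-0.93],[0,0,0,0.368,-0.847,0,-0.93],[0,0,0,0.368,-0.847,0,-0.93],[0,0,0,0.368,-0.847,0,-0.93],[0,0,0,0.368,-0.847,0,-0.93],[0,0,0,0.368,-0.847,0,-0.93],[0,0,0,0,0,0,-0.93]]]}}

```text
time_s: 26.0
position: [442.0, -0.6, 260.4]
tool_rot: [2.305, 2.133, 0.002]
ft_force: [1.2, -0.4, 0.4]
finger_gap: 89.8
grip_force: 0.0
```

```bash
python3 go.py b250 130
python3 - <<'E'
from bench import *;from h import *
s=snapshot("scene");cv2.imwrite("pics/s8.png",s["img"][100:400])
E
```

```text
b250 pos [442.   -0.6 260.4] units [-0.01  0.03  4.35] yaw -4.46 tilt [0.    0.002] gap 89.8 F [ 1.2 -0.4  0.4] 0.0 t 26.0
```

View pics/s8.png

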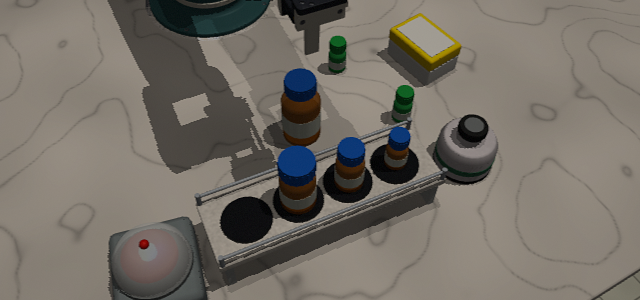

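The 100 ml bottle stands on mat 3 at (298,195). Next I descend over the 250 ml bottle.

Emit:
{"api": "send_rows", "payload": {"targets": [[[0,0,0,0,0.03,0.8,-0.93],[0,0,0,0,0,0.9,-0.93],[0,0,0,0,0,0.9,-0.93],[0,0,0,0,0,0.8,-0.93],[0,0,0,0,0,0.6,-0.93],[0,0,0,0,0,0.35,-0.93],[0,0,0,0,0,0,-0.93],[0,0,0,0,0,0,-0.93]]]}}

```text
time_s: 27.05
position: [444.1, -1.2, 129.7]
tool_rot: [2.307, 2.132, 0.001]
ft_force: [0.3, 0.3, 0.6]
finger_gap: 89.5
grip_force: 0.0
```

```bash
python3 go.py b250 130
python3 - <<'E'
from bench import *;from h import *
s=snapshot("wrist");cv2.imwrite("pics/w9.png",s["img"]);pickle.dump(s,open("w9.pkl","wb"))
E
```

```text
b250 pos [444.1  -1.2 129.7] units [ 0.   -0.04 -0.01] yaw -4.51 tilt [0.    0.001] gap 89.5 F [0.3 0.3 0.6] 0.0 t 27.05
```

View pics/w9.png

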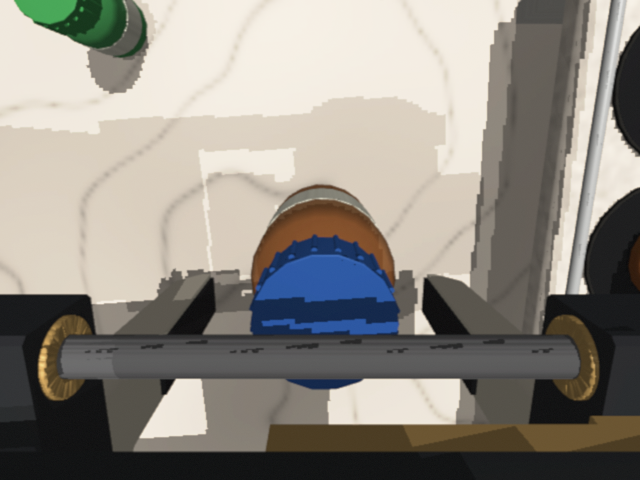

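The 250 ml cap is centred at (324,320), with its far rim at row 253 and its near rim at row 388.

Run:
```python
from h import *
s=pickle.load(open("w9.pkl","rb"))
a,b=ray(s,(324,253),143),ray(s,(323,388),143);print(a,b,(a+b)/2)
```

```text
[446.86868697  26.41556062 143.        ] [442.48605168 -26.61375902 143.        ] [ 4.44677369e+02 -9.90991987e-02  1.43000000e+02]
```

Emit:
{"api": "send_rows", "payload": {"targets": [[[0,0,0,0,0,0,1],[0,0,0,0,0,0,1],[0,0,0,0,0,0,1],[0,0,0,0,0,0,1],[0,0,0,0,0,0,1],[0,0,0,0,0,0,1]]]}}

```text
time_s: 27.85
position: [443.7, -1.2, 128.9]
tool_rot: [2.307, 2.132, 0.0]
ft_force: [1.0, -0.0, -0.4]
finger_gap: 53.8
grip_force: 30.0
```

Emit:
{"api": "send_rows", "payload": {"targets": [[[0,0,0,0,0,-0.5,1],[0,0,0,0,0,-0.8,1],[0,0,0,0,0,-0.9,1],[0,0,0,0,0,-0.9,1],[0,0,0,0,0,-0.8,1],[0,0,0,0,0,-0.47,1],[0,0,0,-0.91,0,0,1],[0,0,0,-0.91,0,0,1],[0,0,0,-0.91,0,0,1],[0,0,0,-0.91,0,0,1],[0,0,0,-0.91,0,0,1],[0,0,0,-0.91,0,0,1],[0,0,0,0,0.84,0,1],[0,0,0,0,0.84,0,1],[0,0,0,0,0.84,0,1],[0,0,0,0,0.84,0,1],[0,0,0,0,0.84,0,1],[0,0,0,0,0.84,0,1],[0,0,0,0,0.84,0,1],[0,0,0,0,0,0,1]]]}}

```text
time_s: 30.35
position: [607.5, -178.3, 259.0]
tool_rot: [-2.305, -2.132, 0.001]
ft_force: [-0.3, 0.2, -3.1]
finger_gap: 53.4
grip_force: 30.0
```

```bash
sed -i 's/m4=(607,-177.5)/m4=(607,-178.3)/' go.py; python3 go.py m4 208.5
```

```text
m4 pos [ 607.5 -178.3  259. ] units [-0.   -0.01  1.68] yaw -4.48 tilt [ 0.    -0.002] gap 53.4 F [-0.3  0.2 -3.1] 29.999428689479828 t 30.35
```

Emit:
{"api": "send_rows", "payload": {"targets": [[[0,0,0,0,-0.01,0.5,1],[0,0,0,0,0,0.5,1],[0,0,0,0,0,0.4,1],[0,0,0,0,0,0.2,1],[0,0,0,0,0,0.1,1],[0,0,0,0,0,0.02,1],[0,0,0,0,0,0.01,1],[0,0,0,0,0,0,1]]]}}

```text
time_s: 31.35
position: [606.5, -178.3, 208.3]
tool_rot: [2.307, 2.132, 0.0]
ft_force: [-0.0, -0.2, -2.5]
finger_gap: 53.6
grip_force: 30.0
```

Emit:
{"api": "send_rows", "payload": {"targets": [[[0,0,0,0,0,0.03,1],[0,0,0,0,0,0.02,1],[0,0,0,0,0,0,1]]]}}

```text
time_s: 31.72
position: [606.4, -178.4, 206.7]
tool_rot: [2.307, 2.132, 0.0]
ft_force: [-0.1, -0.1, -0.4]
finger_gap: 53.2
grip_force: 30.0
```

Emit:
{"api": "send_rows", "payload": {"targets": [[[0,0,0,0,0,0.01,1],[0,0,0,0,0,0,1]]]}}

```text
time_s: 31.98
position: [606.5, -178.3, 206.7]
tool_rot: [2.307, 2.132, 0.0]
ft_force: [-0.9, 0.6, 4.1]
finger_gap: 53.4
grip_force: 30.0
```

Contact is confirmed, so I release, go up and back off.

Emit:
{"api": "send_rows", "payload": {"targets": [[[0,0,0,0,0,0,-0.83],[0,0,0,0,0,0,-0.83],[0,0,0,0,0,0,-0.83],[0,0,0,0,0,-0.3,-0.83],[0,0,0,0,0,-0.6,-0.83],[0,0,0,0,0,-0.8,-0.83],[0,0,0,0,0,-0.8,-0.83],[0,0,0,0,0,-0.5,-0.83],[0,0,0,0,-0.8,0,-0.83],[0,0,0,0,-0.9,0,-0.83],[0,0,0,0,-0.9,0,-0.83],[0,0,0,0,-0.9,0,-0.83],[0,0,0,0,-0.9,0,-0.83],[0,0,0,0,-0.9,0,-0.83],[0,0,0,0,-0.5,0,-0.83],[0,0,0,0,0,0,-0.83]]]}}

```text
time_s: 33.98
position: [432.7, -164.7, 296.9]
tool_rot: [2.307, 2.131, 0.001]
ft_force: [-0.4, 0.1, -0.3]
finger_gap: 85.1
grip_force: 0.0
```

Run:
```python
from bench import *;from h import *
s=snapshot("scene");t=snapshot("top");cv2.imwrite("pics/f.png",np.hstack([s["img"][100:400,80:520],t["img"][100:400,160:510]]))
H=[143,105,91,74]
for c,st in blobs(t,"blue"):print(c.round(1),[ray(t,c,z+75).round(0)[:2] for z in H])
```

```text
[368.4 184.2] [array([605., -88.]), array([613., -93.]), array([615., -94.]), array([618., -97.])]
[414.3 183.3] [array([ 606., -177.]), array([ 613., -186.]), array([ 616., -189.]), array([ 619., -193.])]
[326.2 182. ] [array([611.,  -7.]), array([618.,  -8.]), array([621.,  -8.]), array([624.,  -9.])]
[285.1 181.3] [array([613.,  72.]), array([621.,  75.]), array([623.,  76.]), array([627.,  77.])]
```

View pics/f.png

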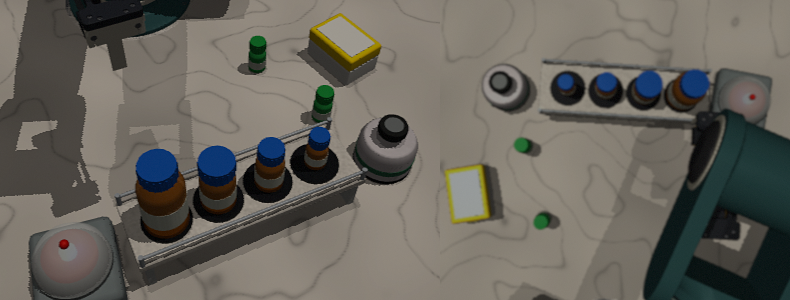

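All four bottles stand upright and centred on their mats in size order from the mixer, each within about 2 mm. The mixer and tip box have not moved.

```bash
python3 -c "from bench import *; print(job_done())"
```

```text
the job is handed in; nothing more can be done
None
```

The job is handed in: all four bottles stand upright on their mats in size order, smallest nearest the mixer, within about 2 mm of centre, and the mixer and tip box look unmoved in the last pictures (about 34 s used).

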